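Index, pin and clamp a rotary circuit-board fixture

TASK

On the rotary board fixture, turn the round turntable by its blue post until the hole in its lug lies over the hole in the base, then take the orange-handled locking pin out of its slanted stand and push it down through both holes until its collar sits on the lug. Last, press the red-handled spring lever down until its yellow catch snaps over it and holds it down by itself. Leave the multimeter, the screwdriver and the solder spool as they are.

Things in the scene. Friction and masses are not known exactly. Their poses are not given: they have to be found in the camera images.
- fixture: Fixed grey base of the rotary board fixture, 240 x 240 mm, 40 mm high. Origin: on the turntable's vertical axis, at table level. z points up; x points from the lever's handle end to its hinge end (roughly away from the robot); the lever runs along the +y side. The corner at -x, -y is an aluminium block with a vertical through hole.
- turntable (a joint): Turntable angle, rad. 0: the lug's hole lies over the base's hole. Starts at 0.5 to 1.1, grows anticlockwise seen from above: turn it clockwise. Range -0.5 to 1.4; stays where left (friction 0.12 N m, 2 N at the post). A level aluminium disc, radius 70 mm, top 52 mm above the table, carrying a green circuit board (up to 65 mm above the table).
- post (a point): Grip point on the turntable's upright round blue post, 18 mm in diameter, on the disc 56 mm from the axis. The point is on the post's centre line, 85 mm above the table; the post rises from 52 to 102 mm above the table.
- lug_hole (a point): Centre of the hole in the turntable's square steel lug (46 x 46 mm, 10 mm thick), on its upper face, 52 mm above the table, 88 mm from the turntable's axis, 90 degrees clockwise (seen from above) from the post. Hole 18 mm in diameter, right through.
- base_hole (a point): Centre of the mouth of the hole in the base's aluminium corner block, 40 mm above the table; it lies 62 mm towards -x and 62 mm towards -y of the fixture's origin. 18 mm in diameter, straight down to the table.
- pin: Loose steel locking pin, 114 mm long, 0.1 kg. Origin: underside of its collar (28 mm wide, 5 mm thick), on the axis. z runs up the round orange handle (21 mm wide, from 5 to 70 mm along z); the shank (12 mm wide, last 10 mm tapering to 6) reaches to -44 mm. Starts in its stand, leaning about 30 degrees; it comes out along its axis. Fully home its collar is on the lug, 52 mm above the table.
- stand: Fixed black stand with a slanted steel block (44 x 44 x 56 mm) whose 13.5 mm hole holds the pin's shank, collar on the block. Foot 120 x 84 mm. Origin: on the table beneath the hole's mouth, which is 75 mm above the table. The pin's handle leans towards the stand's +x (roughly away from the robot), about 30 degrees from vertical. It stands left or right of the fixture.
- lever (a joint): Spring lever angle, rad: 0 fully raised (35 degrees above level), 0.62 level, 0.67 its lower stop. The spring pushes it up: about 5 N at the handle when raised, 11 N when down, a little more as the catch gives way. The catch snaps over it just past level and then holds it near 0.62; let go earlier, it springs back to 0. Press to the stop, then lift away.
- lever_grip (a point): Centre of the upper face of the lever's red handle (64 mm long, 28 mm wide, 16 mm thick), 166 mm from the hinge and 8 mm above the lever's centre line. Where to press: 178 mm above the table when raised, 83 mm when caught, 75 mm at the stop; it swings about the hinge, moving about 36 mm towards the fixture's -x on the way down.
- lever_pivot (a point): Hinge of the lever, 75 mm above the table; its axis lies along the fixture's y. The lever extends from here towards the fixture's -x and up. The yellow spring catch stands beside the lever (+y side), 115 to 140 mm from the hinge, up to 104 mm above the table.
- meter: Loose bystander: green and black multimeter, 165 x 84 x 45 mm, lying flat on the other side of the fixture from the stand. Origin: centre of its underside.
- screwdriver: Loose bystander: screwdriver about 160 mm long, lying on the far left. Origin: under its middle.
- spool: Loose bystander: solder spool standing on end, 60 mm in diameter, 44 mm high, on the far right. Origin: centre of its underside.
Things that resemble listed ones, but are neither listed nor needed, are in the scene too. What is shaped like the pin but green or purple is not meant.

How it is judged:
By the outcome, as a careful person would: the job done as asked, in the order asked, and still so for the second after the job is handed in, with the robot touching nothing.
It also fails if it takes over 72 s, if anything falls off the work surface, if the arm or the gripper's body presses on something with over 40 N, if the wrist force passes 120 N, or if a joint passes its speed limit or range.

ROBOT

A 7-joint arm with a two-finger parallel gripper is mounted at the origin on the work surface. World frame = base frame: x ahead of the robot, y to its left, z up, the work surface at z = 0. Lengths are in m, angles in degrees, forces in N, time in s.
With the tool pointing down it reaches from about 0.4 to 0.9 m from the base axis. Payload 5.6 kg.
Tool frame: the origin (TCP) lies at the very end of the fingers, on their centre line; the grasp point (between the pads) lies ctrl.hold_point_z behind it (ctrl.hold_point_z is the distance from the TCP to the grasp point, in m); z points along the fingers, y is the line along which they close (so a half turn about z gives the same grasp; the last joint's range is limited). The gripper opens to 92 mm and grips with 3 to 60 N. Pads are 20 mm wide; open, the fingers measure 128 mm over their backs; the gripper's body (75 mm by 189 mm) begins 69 mm behind the grasp point.
Start: joints at [69.844, 26.786, -0.665, 91.828, 0.344, 61.387, -3.226], TCP at [0.198, -0.619, 0.215] pointing down, gripper open.
Joint ranges: [-144.91, 144.91], [-17.63, 115.5], [-89.93, 88.59], [15.96, 139.68], [-74.01, 254.01], [8.47, 105.57], [-167.45, 167.45]. Speed limits (degrees/s): [147.25, 147.25, 180, 180, 180, 180, 180].

INTERFACE

Orientations are given as a 3x3 rotation matrix whose columns are the frame's x, y, z axes.
In Python, from bench import ctrl gives the robot as it stands. The module is installed in compiled form; this text tells all that it offers.
- The arm moves only by the shell command python3 -m creep 'ROWS' [OPENING] [FORCE]. ROWS is JSON, a list of rows, each a list of 4 numbers: the shift along the tool's x, y, z in m, then the turn about the tool's z in degrees. In form: [[dx, dy, dz, roll], ...]. A call has 1 to 8 rows; each row shifts and turns the commanded pose from where the row before left it, along the tool's axes as they then stand; what a row does not reach is not made up. A row lasts 1/10 s, in which the tool goes at most 50 mm and 8.59 degrees, less where a joint would pass 70% of its speed; a pose out of reach is approached as far as the arm can. A call with a gripper value outside its range is refused whole. OPENING is the opening in per cent of the stroke, from 0 (shut) to 100 (fully open), set as the call begins (- or left out, the last holds). The fingers move at their own pace and stop on an object; FORCE is the grip in N (left out, the last holds). Time passes only in rows, so rows that do not move let the fingers close. It gives the time, the measured TCP pose, the force, the opening and the grip force at its end, in the units of the state.
- ctrl.read_state(): the state, without advancing time (a new reading comes with each control period).
- ctrl.snapshot(name): name is "side" or "top" or "wrist"; returns a dict with "frame" (384x512x3 uint8, blue, green, red), "camera_matrix" (3x3 intrinsics, pixels), "R" (3x3) and "t" (3): a world point X has camera coordinates R X + t. Camera axes: x right, y down, z forward; pixel columns grow to the right and rows downward; lengths in m; the calibration is good to about 2 mm. A picture is of the moment at which its call begins. There is no depth.
- ctrl.job_done(): hands the job in; it is judged then, once.
The state is a dict: "time_s": time; "joint_pos": joint angles; "joint_vel": joint speeds; "joint_efforts": joint torques, N m; "tool_pos": TCP position; "tcp_rot": TCP orientation; "wrist_force": force on the tool from outside, world axes, zero at the start; "moment": the same for the moment, N m; "grip_width": finger opening in m; "grasp_force": force on a finger pad.
Only numpy, scipy, OpenCV 4.12 (cv2) and the standard library are available. Lean on these libraries where they do the work, as an engineer would, in place of code of your own. Each camera call takes 0.05 s, during which the arm holds its last target. There are 200 camera calls.

## Working session

There is one attempt and no reset: what is moved stays moved. The work goes in short steps, Python scripts to look and compute and a shell command to move; the robot and the scene stay as the last step left them, time stands still between calls to the robot, and variables do not carry over. Pictures are saved under pics/ and viewed, at most 10 in all, crops included, and the job is handed in when it is done.

```bash
mkdir -p pics
cat > h.py <<'E'
import numpy as np, cv2
from bench import ctrl
def snap(n):
    s=ctrl.snapshot(n); return s
def ray(s,u,v):
    R=np.array(s["R"]);t=np.array(s["t"]);K=np.array(s["camera_matrix"])
    return -R.T@t, R.T@np.linalg.solve(K,[u,v,1.])
def onz(s,u,v,z):
    c,d=ray(s,u,v); return c+d*(z-c[2])/d[2]
def two(s1,p1,s2,p2):
    c1,d1=ray(s1,*p1);c2,d2=ray(s2,*p2)
    A=np.stack([d1,-d2],1);k=np.linalg.lstsq(A,c2-c1,rcond=None)[0]
    a=c1+k[0]*d1;b=c2+k[1]*d2
    return (a+b)/2,np.linalg.norm(a-b)
def proj(s,X):
    p=np.array(s["camera_matrix"])@(np.array(s["R"])@np.array(X)+np.array(s["t"]));return p[:2]/p[2]
E
python3 - <<'E'
from h import *
import pickle
d={n:snap(n) for n in("top","side")}
pickle.dump(d,open("s0.pkl","wb"))
cv2.imwrite("pics/a.png",cv2.resize(d["top"]["frame"],(800,600),interpolation=cv2.INTER_CUBIC))
cv2.imwrite("pics/b.png",cv2.resize(d["side"]["frame"],(800,600),interpolation=cv2.INTER_CUBIC))
print(ctrl.hold_point_z,ctrl.read_state())
for n in d:print(n,-np.array(d[n]["R"]).T@d[n]["t"])
E
```

```text
0.0187 {'time_s': 0.1, 'joint_pos': array([69.84194869, 26.82884742, -0.66461286, 91.87377339,  0.34523924,
       61.38646186, -3.22415596]), 'joint_vel': array([ 0.01784677, -0.04558033,  0.03887274, -0.13684755, -0.10448591,
       -0.00265541,  0.00537504]), 'joint_efforts': array([ 1.14795523e-03, -5.21651387e+01, -1.22945398e-02, -2.44369233e+01,
       -5.67522075e-02,  1.40260166e-02,  3.26710460e-05]), 'tool_pos': array([ 0.19733441, -0.6187917 ,  0.21377298]), 'tcp_rot': array([[ 9.52699807e-01,  3.03912374e-01, -5.89530053e-04],
       [ 3.03912915e-01, -9.52698784e-01,  1.40211860e-03],
       [-1.35523372e-04, -1.51496392e-03, -9.99998843e-01]]), 'wrist_force': array([ 0.89880386,  0.70232031, -0.3279746 ]), 'moment': array([0.00058795, 0.01198579, 0.01848705]), 'grasp_force': 0.0, 'grip_width': 0.09200765380715469}
top [0.48899938 0.00929781 1.35921706]
side [ 0.27448903 -0.71935841  0.98246165]
```

View pics/a.png

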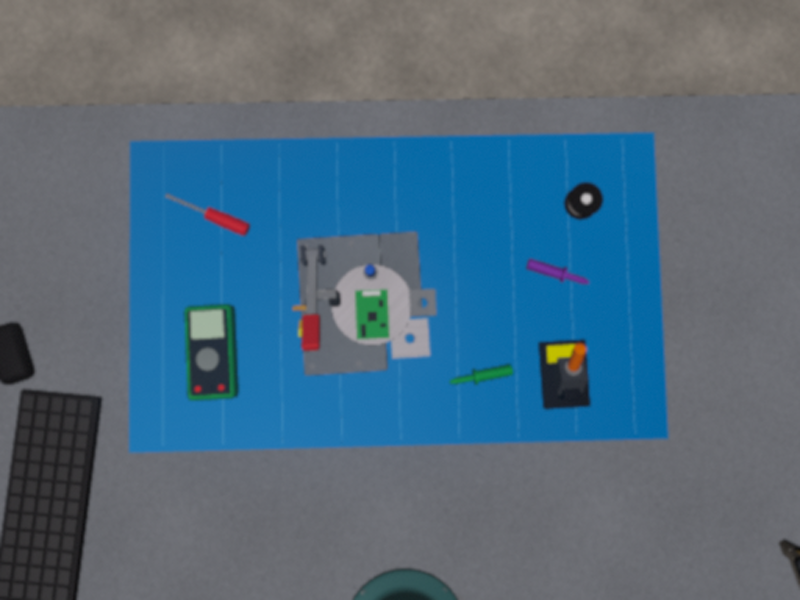

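View pics/b.png

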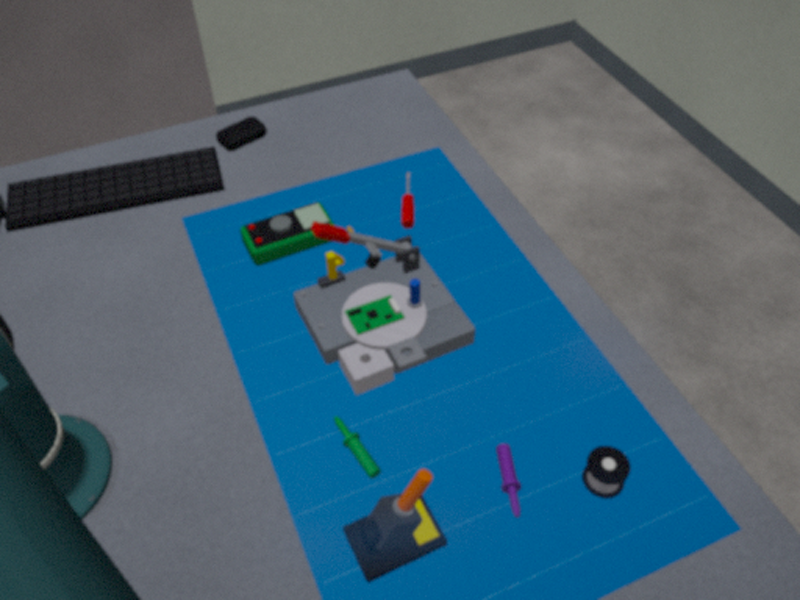

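Top view (800 px scale): fixture disc (372,305), blue post (370,270), lug hole (424,302), base-hole block (409,338), red lever handle (311,332), meter on the left. Pin-shaped candidates are orange in the black stand (577,358), green lying loose (483,374) and purple lying loose (557,272). The orange one leaning in the stand fits the description; I'll confirm it in an enlarged crop.

```bash
cat > m.py <<'E'
from h import *
def blob(img,kind,box=None,nth=0):
    hsv=cv2.cvtColor(img,cv2.COLOR_BGR2HSV);H,S,V=cv2.split(hsv)
    m={"orange":(H>5)&(H<17)&(S>170)&(V>120),"post":(H>110)&(H<125)&(S>150)&(V<190),"red":((H<4)|(H>174))&(S>150)&(V>90),
       "disc":(S<40)&(V>130),"hole":(V<140)&(S<255)}[kind].astype(np.uint8)
    if box:
        k=np.zeros_like(m);x0,y0,x1,y1=box;k[y0:y1,x0:x1]=1;m*=k
    n,l,st,c=cv2.connectedComponentsWithStats(m)
    i=1+np.argsort(-st[1:,4])
    return [(st[j,4],np.round(c[j],1),st[j,:4]) for j in i[:4]],l,i
E
python3 - <<'E'
from m import *
import pickle
d=pickle.load(open("s0.pkl","rb"))
bx={"top":dict(orange=(340,200,390,260),post=(215,150,260,190),red=(185,190,215,230),disc=(205,160,285,235)),
"side":dict(orange=(240,280,290,340),post=(250,170,280,200),red=(190,135,235,160),disc=(190,170,290,255))}
for n in d:
  for k in bx[n]:
    b,l,i=blob(d[n]["frame"],k,bx[n][k]);print(n,k,[(int(a),c.tolist(),q.tolist()) for a,c,q in b[:3]])
f=d["top"]["frame"]
a=cv2.resize(f[145:245,185:285],(600,600)[:2],interpolation=cv2.INTER_CUBIC)
b=cv2.resize(f[205:270,335:385],(200,260),interpolation=cv2.INTER_CUBIC)
c=cv2.resize(d["side"]["frame"][290:375,215:290],(200,227),interpolation=cv2.INTER_CUBIC)
o=np.zeros((600,800,3),np.uint8);o[:,:600]=a;o[:260,600:]=b;o[270:497,600:]=c
cv2.imwrite("pics/c.png",o)
E
```

```text
top orange [(107, [369.0, 228.2], [364, 220, 10, 17])]
top post [(1, [235.0, 170.0], [235, 170, 1, 1]), (1, [234.0, 172.0], [234, 172, 1, 1]), (1, [239.0, 173.0], [239, 173, 1, 1])]
top red [(217, [198.5, 212.5], [194, 202, 10, 22])]
top disc [(1750, [244.0, 198.3], [212, 169, 63, 60])]
side orange [(187, [265.3, 312.0], [256, 301, 20, 24])]
side post [(2, [263.5, 190.5], [263, 190, 2, 2]), (2, [264.5, 193.0], [264, 193, 2, 1]), (1, [266.0, 184.0], [266, 184, 1, 1])]
side red [(164, [210.8, 147.9], [199, 142, 25, 12])]
side disc [(1154, [247.1, 201.1], [218, 181, 55, 41]), (475, [232.8, 230.4], [217, 220, 34, 23])]
```

View pics/c.png

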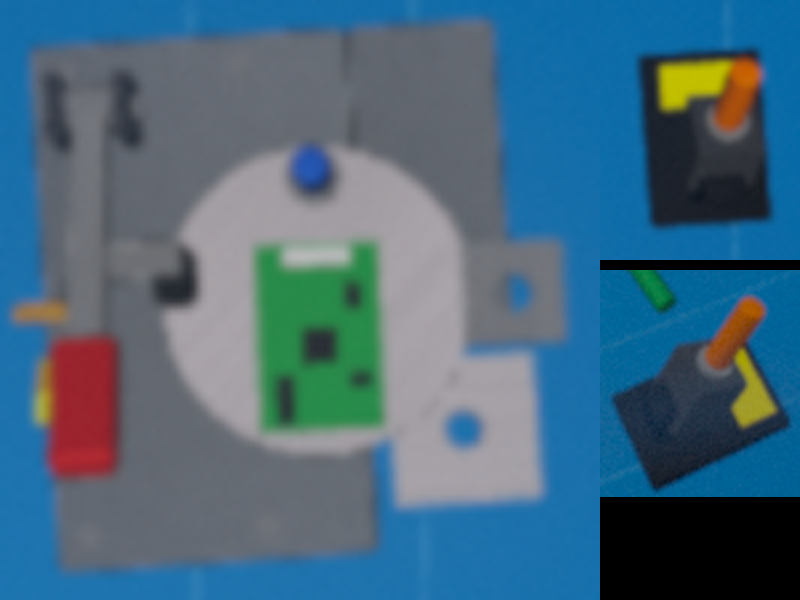

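The crop shows the orange pin seated in its slanted block (top px 367–371, 223–236), so that is the one meant. At 6x the disc centre is (314,299), post top (311,163), lug hole (517,291), base hole (463,429) and red handle (84,405).

Run:
```python
from h import *
import pickle
d=pickle.load(open("s0.pkl","rb"));t,s=d["top"],d["side"]
c=lambda x,y:(185+x/6-.4,145+y/6-.4)
o=onz(t,*c(314,299),.052);p=onz(t,*c(311,163),.102);l=onz(t,*c(517,291),.052);b=onz(t,*c(463,429),.040)
deg=lambda v:np.degrees(np.arctan2(v[1],v[0]))
print("axis",o,"post",p,np.linalg.norm((p-o)[:2]),deg(p-o),"lug",l,np.linalg.norm((l-o)[:2]),deg(l-o),"base",b,np.linalg.norm((b-o)[:2]),deg(b-o))
yaw=np.radians(deg(b-o)+135);print("yaw",np.degrees(yaw))
print("red",two(t,(198.5,212.5),s,(210.8,147.9)), onz(t,198.5,208,.178))
print("handle c",two(t,(369,228.2),s,(265.3,312)))
print("top",two(t,(370.4,222.7),s,(271.7,302.4)),"col",two(t,(366.4,235.7),s,(257.8,324.5)))
```

```text
axis [0.57021873 0.04614516 0.052     ] post [0.62646322 0.0448967  0.102     ] 0.0562583446134849 -1.2715862773120878 lug [ 0.57186456 -0.04559528  0.052     ] 0.09175520459049266 -88.97221878083103 base [ 0.51031953 -0.02002273  0.04      ] 0.0892530361489305 -132.15330830967633
yaw 2.8466916903236665
red (array([0.5199164 , 0.13749796, 0.17443408]), np.float64(0.0010396730341679385)) [0.53128146 0.13681723 0.178     ]
handle c (array([ 0.47127916, -0.29454253,  0.11347651]), np.float64(0.0008412684071643401))
top (array([ 0.4855938 , -0.29273161,  0.13793666]), np.float64(0.000488987835432091)) col (array([ 0.452481  , -0.29596631,  0.07796928]), np.float64(0.0020334101788719613))
```

```bash
R='[0.0305,-0.0251,0,0]'
python3 -m creep '[[0.0305,-0.0251,0,0],[0.0305,-0.0251,0,0],[0.0305,-0.0251,0,0],[0.0305,-0.0251,0,0],[0.0305,-0.0251,0,0],[0.0305,-0.0251,0,0],[0.0305,-0.0251,0,0],[0.0305,-0.0251,0,0]]' 60 >/dev/null
python3 -m creep '[[0.0305,-0.0251,0,0],[0.0305,-0.0251,0,0],[0.0305,-0.0251,0,0],[0.0305,-0.0251,0,0],[0.0305,-0.0251,0,0],[0.0305,-0.0251,0,0],[0.0305,-0.0251,0,0],[0.0305,-0.0251,0,0]]' >/dev/null
python3 -m creep '[[0.0305,-0.0251,0,0],[0.0305,-0.0251,0,0],[0.0305,-0.0251,0,0],[0.0305,-0.0251,0,0]]' >/dev/null
python3 -m creep '[[0,0,0,-8.5],[0,0,0,-8.5],[0,0,0,-8.5],[0,0,0,-8.5],[0,0,0,-8.5],[0,0,0,-8.5],[0,0,0,-8.5],[0,0,0,-8.5]]' >/dev/null
python3 -m creep '[[0,0,0,-4.3],[0,0,0,0]]'
cat > w.py <<'E'
import sys
from m import *
s=snap("wrist");cv2.imwrite("pics/%s.png"%sys.argv[1],s["frame"])
import pickle;pickle.dump(s,open("w.pkl","wb"))
st=ctrl.read_state();print(st["tool_pos"].round(4),st["tcp_rot"].round(3).tolist(),st["joint_pos"].round(1),st["grip_width"])
E
python3 w.py d
```

```text
time_s: 3.1
tool_pos: [0.6258, 0.0441, 0.214]
tcp_rot: [[0.0, 1.0, -0.001], [1.0, -0.0, 0.0], [0.0, -0.001, -1.0]]
wrist_force: [0.3, -0.5, -0.6]
grip_width: 0.0551
grasp_force: 0.0
[0.6259 0.0441 0.2141] [[0.002, 1.0, -0.001], [1.0, -0.002, 0.0], [0.0, -0.001, -1.0]] [ 18.4  29.5 -35.2  93.4  18.5  63.1 -21.9] 0.055376446049250655
```

View pics/d.png

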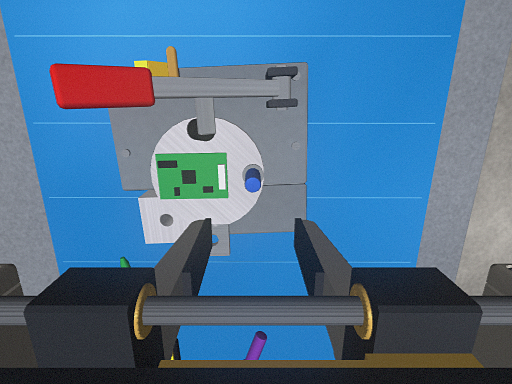

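The wrist view shows the post top at (253,184), disc centre about (207,171), base hole (167,220), lug hole about (213,240) and the handle at (103,86). I'll turn these into positions.

Run:
```python
from h import *
import pickle
w=pickle.load(open("w.pkl","rb"))
print("post",onz(w,253,184,.102),"base",onz(w,167,220,.04),"lug",onz(w,213,239,.052),"disc",(onz(w,151,171,.052)+onz(w,264,171,.052))/2,(onz(w,207,116,.052)+onz(w,207,227,.052))/2)
for X in ([.5703,.0461,.052],[.5103,-.02,.04],[.6264,.0449,.102]):print(proj(w,X))
```

```text
post [0.62659126 0.04599064 0.102     ] base [ 0.51171581 -0.020471    0.04      ] lug [ 0.5739106  -0.04240547  0.052     ] disc [0.57090006 0.04898162 0.052     ] [0.57009385 0.0443714  0.052     ]
[207.10186666 173.3005091 ]
[165.90890662 219.67233849]
[252.81915511 184.99926709]
```

```bash
python3 -m creep '[[0.0015,0.0007,0.028,0],[0,0,0.028,0],[0,0,0.028,0],[0,0,0.028,0],[0,0,0.028,0],[0,0,0,0],[0,0,0,0]]' 
python3 -m creep '[[0,0,0,0],[0,0,0,0],[0,0,0,0],[0,0,0,0],[0,0,0,0]]' 5 30
python3 -m creep '[[-0.0041,-0.00015,0,4.2],[-0.0041,-0.00015,0,4.2],[-0.0041,-0.00015,0,4.2],[-0.0041,-0.00015,0,4.2],[-0.0041,-0.00015,0,4.2],[0,0,0,0]]'
```

```text
time_s: 3.85
tool_pos: [0.6268, 0.0461, 0.0747]
tcp_rot: [[0.001, 1.0, -0.001], [1.0, -0.001, 0.0], [0.0, -0.001, -1.0]]
wrist_force: [-0.1, 0.1, -0.2]
grip_width: 0.0553
grasp_force: 0.0
time_s: 4.35
tool_pos: [0.6255, 0.0458, 0.0748]
tcp_rot: [[0.0, 1.0, -0.003], [1.0, -0.0, -0.001], [-0.001, -0.003, -1.0]]
wrist_force: [-3.2, -1.1, 10.4]
grip_width: 0.0175
grasp_force: 27.1
time_s: 4.95
tool_pos: [0.6221, 0.0257, 0.0749]
tcp_rot: [[0.359, 0.933, -0.002], [0.933, -0.359, -0.001], [-0.001, -0.002, -1.0]]
wrist_force: [-3.8, -1.2, 4.8]
grip_width: 0.0175
grasp_force: 30.0
```

```bash
python3 -m creep '[[-0.0041,-0.00015,0,4.2],[-0.0041,-0.00015,0,4.2],[-0.0041,-0.00015,0,4.2],[-0.0041,-0.00015,0,4.2],[-0.0041,-0.00015,0,4.2],[0,0,0,0],[0,0,0,0]]'
python3 - <<'E'
from h import *
import pickle
t=snap("top");w=snap("wrist");s=snap("side");f=cv2.resize(t["frame"][185:245,225:285],(400,400),interpolation=cv2.INTER_CUBIC)
o=np.zeros((600,800,3),np.uint8);o[:400,:400]=f;o[:300,400:]=cv2.resize(w["frame"],(400,300),interpolation=cv2.INTER_AREA);o[300:600,400:]=cv2.resize(s["frame"][200:260,200:280],(400,300),interpolation=cv2.INTER_CUBIC)
cv2.imwrite("pics/e.png",o);pickle.dump((t,w,s),open("e.pkl","wb"))
E
```

```text
time_s: 5.65
tool_pos: [0.6119, 0.0085, 0.0749]
tcp_rot: [[0.667, 0.745, -0.001], [0.745, -0.667, -0.001], [-0.001, -0.001, -1.0]]
wrist_force: [-5.0, 0.0, 5.6]
grip_width: 0.0174
grasp_force: 30.0
```

View pics/e.png

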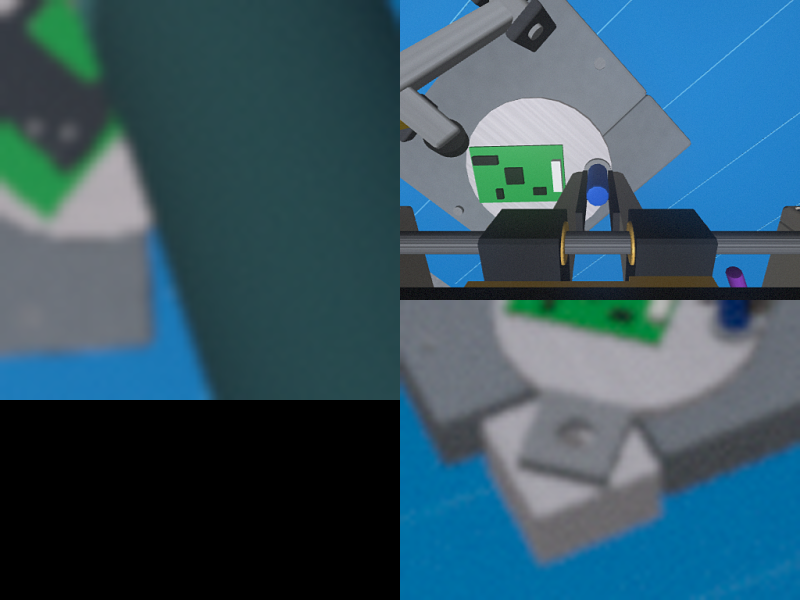

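The lug now lies over the corner block, with its hole at about side px (235,226). I'll release, rise, move clear towards the stand and check the alignment from above.

```bash
python3 -m creep '[[0,0,0,0],[0,0,0,0],[0,0,0,0],[0,0,-0.03,0],[0,0,-0.03,0],[0,0,-0.03,0],[0,0,-0.03,0],[0,0,-0.03,0]]' 60
python3 - <<'E'
from h import *
import pickle
t,w,s=pickle.load(open("e.pkl","rb"));print(onz(s,234.8,226.0,.052),proj(s,[.511,-.0202,.052]))
w=snap("wrist");t=snap("top");f=t["frame"];s=snap("side")
f=cv2.resize(w["frame"],(800,600),interpolation=cv2.INTER_AREA)
f[420:,0:240]=cv2.resize(s["frame"][205:250,210:270],(240,180),interpolation=cv2.INTER_CUBIC)
cv2.imwrite("pics/f.png",f);pickle.dump((t,w,s),open("e.pkl","wb"))
E
```

```text
time_s: 6.6
tool_pos: [0.6126, 0.0083, 0.2257]
tcp_rot: [[0.669, 0.743, 0.0], [0.743, -0.669, -0.0], [0.0, 0.0, -1.0]]
wrist_force: [0.0, 0.8, 0.4]
grip_width: 0.0549
grasp_force: 0.0
[ 0.51282237 -0.02238342  0.052     ] [233.7766656  225.60137012]
```

View pics/f.png

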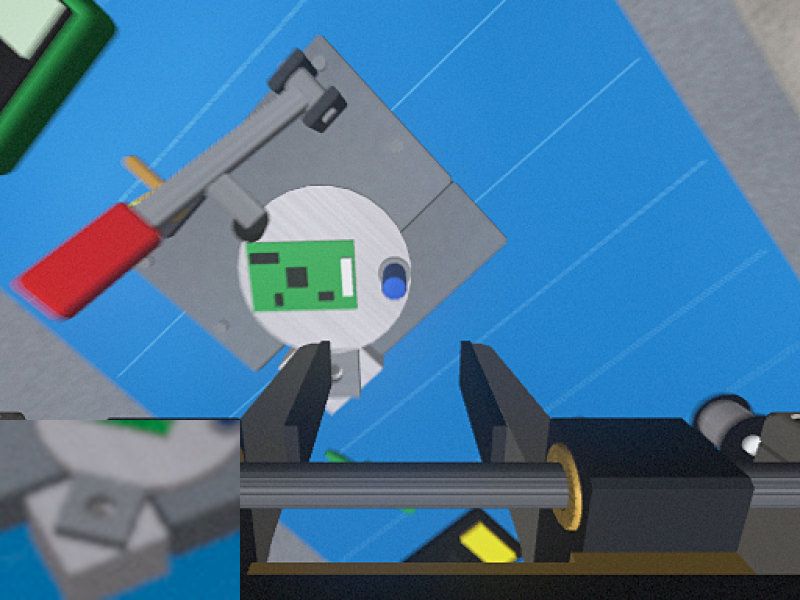

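Post and lug sit where expected (lug hole 2–3 mm from the base-hole estimate, with 3 mm radial play). I'll move above the pin.

```bash
python3 -m creep '[[0,0,0,8.5],[0,0,0,8.5],[0,0,0,8.5],[0,0,0,8.5],[0,0,0,8.5]]' >/dev/null
python3 -m creep '[[-0.0212,0.036,0,0],[-0.0212,0.036,0,0],[-0.0212,0.036,0,0],[-0.0212,0.036,0,0],[-0.0212,0.036,0,0],[-0.0212,0.036,0,0],[-0.0212,0.036,0,0],[-0.0212,0.036,0,0]]' >/dev/null
python3 -m creep '[[0,0,0,0],[0,0,0,0]]'
python3 - <<'E'
from m import *
import pickle
_,w0,_=pickle.load(open("e.pkl","rb"));p=onz(w0,252.2,184.3,.102);print("post",p,np.degrees(np.arctan2(p[1]-.046,p[0]-.5705)))
w=snap("wrist");t=snap("top");pickle.dump((t,w),open("g.pkl","wb"))
b,l,i=blob(w["frame"],"orange")
print([(int(a),c.tolist(),q.tolist()) for a,c,q in b[:2]]);print("pred",proj(w,[.4856,-.2927,.138]),proj(w,[.4525,-.296,.078]))
f=cv2.resize(w["frame"],(800,600));
f[450:,:200]=cv2.resize(t["frame"][195:240,235:295],(200,150),interpolation=cv2.INTER_CUBIC)
cv2.imwrite("pics/g.png",f)
E
```

```text
time_s: 8.25
tool_pos: [0.4701, -0.2951, 0.2232]
tcp_rot: [[0.996, 0.093, -0.002], [0.093, -0.996, 0.001], [-0.002, -0.001, -1.0]]
wrist_force: [-0.3, 2.1, -0.1]
grip_width: 0.0554
grasp_force: 0.0
post [0.61233328 0.00715785 0.102     ] -42.87666944303094
[(445, [251.5, 182.3], [243, 169, 20, 31]), (3, [256.7, 193.0], [256, 192, 2, 3])]
pred [250.69099403 178.708384  ] [251.3434665  193.48357642]
```

View pics/g.png

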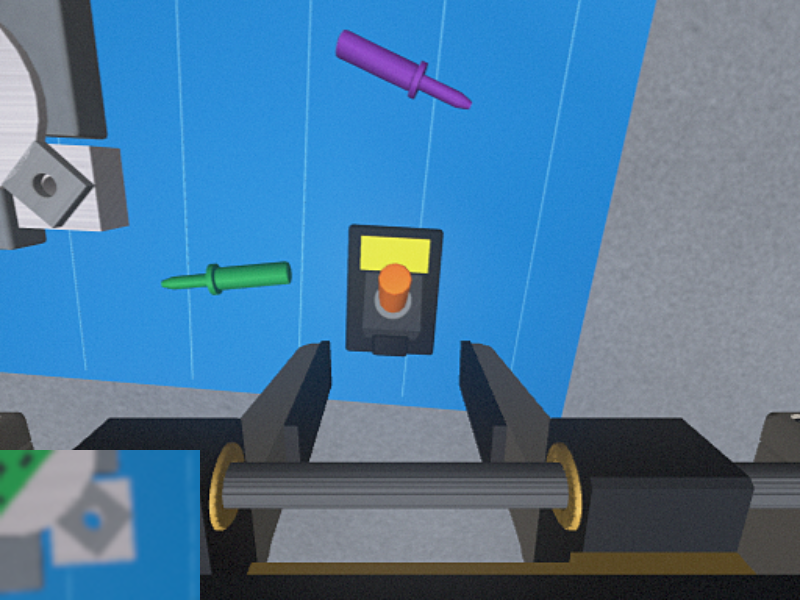

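Orange pin top at (395,277) and collar at (392,302) in the 800 px view, matching prediction within 2 px. The top inset shows blue through the lug hole, so the holes are aligned. Next I'll descend and grip.

```bash
python3 -m creep '[[0.0015,0.001,0.03,0],[0,0,0.03,0],[0,0,0.03,0],[0,0,0.02,0],[0,0,0.018,0],[0,0,0,0],[0,0,0,0]]' 
python3 -m creep '[[0,0,0,0],[0,0,0,0],[0,0,0,0],[0,0,0,0],[0,0,0,0]]' 10 25
python3 -m creep '[[0.003,0,-0.0052,0],[0.003,0,-0.0052,0],[0.003,0,-0.0052,0],[0.003,0,-0.0052,0],[0,0,0,0]]'
```

```text
time_s: 9.05
tool_pos: [0.4735, -0.2941, 0.0966]
tcp_rot: [[0.995, 0.098, -0.0], [0.098, -0.995, 0.001], [-0.0, -0.001, -1.0]]
wrist_force: [-0.3, 0.2, 0.1]
grip_width: 0.0548
grasp_force: 0.0
time_s: 9.55
tool_pos: [0.4731, -0.2946, 0.097]
tcp_rot: [[0.995, 0.095, 0.001], [0.095, -0.995, 0.001], [0.001, -0.001, -1.0]]
wrist_force: [-0.5, 2.2, 2.1]
grip_width: 0.0204
grasp_force: 24.8
time_s: 10.05
tool_pos: [0.4854, -0.2939, 0.1182]
tcp_rot: [[0.995, 0.096, 0.001], [0.096, -0.995, 0.0], [0.001, -0.0, -1.0]]
wrist_force: [-0.0, 3.8, 1.8]
grip_width: 0.0204
grasp_force: 24.7
```

```bash
python3 -m creep '[[0.003,0,-0.0052,0],[0.004,0,-0.007,0],[0.004,0,-0.007,0],[0.004,0,-0.007,0],[0.004,0,-0.007,0],[0.004,0,-0.007,0],[0,0,-0.03,0],[0,0,-0.03,0]]'
python3 -m creep '[[0,0,0,0],[0,0,0,0]]'
python3 - <<'E'
from m import *
import pickle
s=snap("side");t=snap("top");w=snap("wrist");pickle.dump((t,w,s),open("g.pkl","wb"))
st=ctrl.read_state();g=st["tool_pos"]-[0,0,.0187]*np.array([0,0,-1]);p=proj(s,g);print(g,p)
x,y=[int(v) for v in p]
f=np.zeros((600,800,3),np.uint8)
x=min(max(x,50),462);y=min(max(y,60),324)
f[:480,:400]=cv2.resize(s["frame"][y-60:y+60,x-50:x+50],(400,480),interpolation=cv2.INTER_CUBIC);print(x,y)
f[:300,400:]=cv2.resize(w["frame"],(400,300),interpolation=cv2.INTER_AREA)
cv2.imwrite("pics/h.png",f)
E
```

```text
time_s: 10.85
tool_pos: [0.5075, -0.2918, 0.2182]
tcp_rot: [[0.995, 0.096, -0.001], [0.096, -0.995, 0.001], [-0.001, -0.001, -1.0]]
wrist_force: [-0.4, -0.8, -1.2]
grip_width: 0.0207
grasp_force: 24.8
time_s: 11.05
tool_pos: [0.5079, -0.2922, 0.2182]
tcp_rot: [[0.995, 0.096, 0.001], [0.096, -0.995, -0.001], [0.001, 0.001, -1.0]]
wrist_force: [-1.2, -0.1, -2.8]
grip_width: 0.0204
grasp_force: 24.8
[ 0.50683187 -0.29166316  0.23494708] [282.83889669 270.83378962]
282 270
```

View pics/h.png

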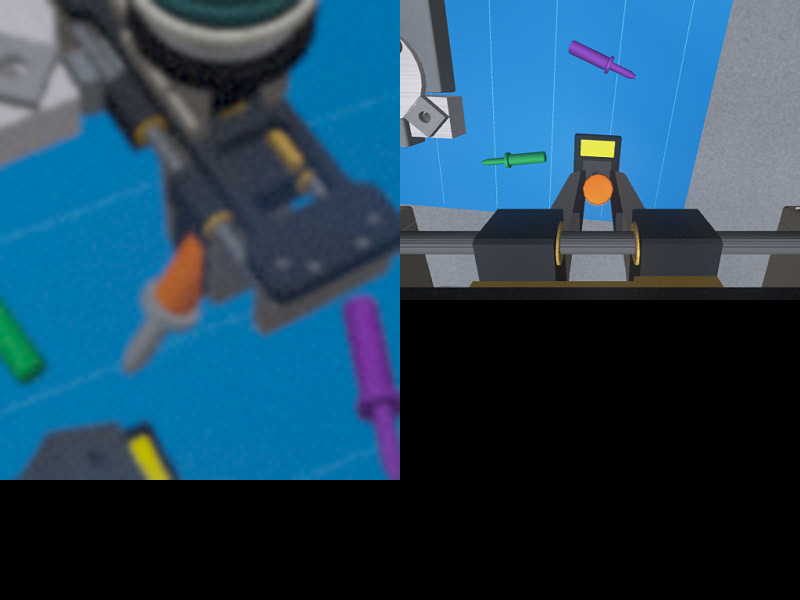

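The pin is free of the stand and still leaning in the grip: tip at side px (264,302), collar (274,286). I'll work out the tip position and the hole position.

```bash
cat > tip.py <<'E'
from m import *
# lean of held pin from the side view: orange+steel axis in the tool x-z plane through the grasp point
def plane(s,st,u,v):
    R=st["tcp_rot"];g=st["tool_pos"]-R[:,2]*.0187;c,d=ray(s,u,v);n=R[:,1]
    X=c+d*((g-c)@n)/(d@n);r=X-g
    return X,(r@R[:,0],r[2]),np.degrees(np.arctan2(-r@R[:,0],-r[2]))
E
python3 - <<'E'
from tip import *
import pickle
t,w,s=pickle.load(open("g.pkl","rb"));st=ctrl.read_state()
print("tip",plane(s,st,264,302.5));print("col",plane(s,st,274.5,286.3))
print("lug top",onz(t,262.5,215.6,.052),"wrist",onz(w,31.8,149.6,.052))
b,_,_=blob(s["frame"],"orange");print(b[0])
for z in(.052,.04):print(proj(t,[.511,-.0205,z]))
E
```

```text
tip (array([ 0.46756973, -0.29535807,  0.15485762]), (np.float64(-0.03930606128649743), np.float64(-0.08008940020766961)), np.float64(26.1407571946248))
col (array([ 0.49004909, -0.2932494 ,  0.19532387]), (np.float64(-0.01681341425862061), np.float64(-0.039623150331325546)), np.float64(22.993119613361486))
lug top [ 0.51143007 -0.02176881  0.052     ] wrist [ 0.51324037 -0.02421262  0.052     ]
(np.int32(82), array([276.9, 278.5]), array([272, 270,  10,  17], dtype=int32))
[262.03441467 215.76988335]
[261.93586628 215.8462744 ]
```

```bash
cat > lean.py <<'E'
from tip import *
def lean():
    w=snap("wrist");st=ctrl.read_state();R=st["tcp_rot"];g=st["tool_pos"]-R[:,2]*.0187
    b,_,_=blob(w["frame"],"orange",(180,60,330,340));print("orange",b[0][1],b[0][2],"hold",g.round(4))
    for th in(-15,0,15,30):
        a=np.radians(th);X=g+.024*(R[:,0]*np.sin(a)-R[:,2]*np.cos(a));print(th,proj(w,X).round(1))
if __name__=="__main__":lean()
E
python3 -m creep '[[0.0089,-0.0336,0,0],[0.0089,-0.0336,0,0],[0.0089,-0.0336,0,0],[0.0089,-0.0336,0,0],[0.0089,-0.0336,0,0],[0.0089,-0.0336,0,0],[0.0089,-0.0336,0,0],[0.0089,-0.0336,0,0]]' >/dev/null
python3 -m creep '[[0,0,0,0],[0,0,0,0]]' ; python3 lean.py
python3 -m creep '[[0,0,0,0],[0,0,0,0],[0,0,0,0],[0,0,0,0],[0,0,0,0]]' - 7; python3 lean.py
```

```text
time_s: 12.2
tool_pos: [0.5522, -0.0171, 0.2165]
tcp_rot: [[0.995, 0.098, -0.002], [0.098, -0.995, -0.0], [-0.002, -0.0, -1.0]]
wrist_force: [-0.1, -1.2, -1.3]
grip_width: 0.0204
grasp_force: 24.8
orange [253.1 241.9] [234 223  39  39] hold [ 0.5523 -0.0184  0.2353]
-15 [253.1 277.6]
0 [253.2 268.1]
15 [253.2 256.7]
30 [253.2 244.4]
time_s: 12.75
tool_pos: [0.5528, -0.0179, 0.2176]
tcp_rot: [[0.995, 0.095, 0.0], [0.095, -0.995, -0.0], [0.0, 0.0, -1.0]]
wrist_force: [0.6, 0.1, -2.1]
grip_width: 0.0208
grasp_force: 7.0
orange [252.6 242. ] [234 223  38  39] hold [ 0.5528 -0.0178  0.2363]
-15 [250.5 277.2]
0 [250.4 267.7]
15 [250.4 256.3]
30 [250.4 244. ]
```

Lean is about 30°. I'll lower the tip into the mouth of the hole, then pivot the pin upright with a light grip.

```bash
python3 -m creep '[[0,0,0.03,0],[0,0,0.03,0],[0,0,0.025,0],[0,0,0.012,0],[0,0,0.006,0],[0,0,0.004,0],[0,0,0.004,0],[0,0,0,0]]' - 15;  python3 lean.py
python3 -m creep '[[0,0,0,0],[0,0,0,0],[0,0,0,0],[0,0,0,0],[0,0,0,0]]' - 4; python3 lean.py
python3 - <<'E'
from h import *
s=snap("side");f=s["frame"][170:260,190:310];cv2.imwrite("pics/i.png",cv2.resize(f,(800,600),interpolation=cv2.INTER_CUBIC))
E
```

```text
time_s: 13.6
tool_pos: [0.5531, -0.0177, 0.107]
tcp_rot: [[0.995, 0.096, 0.001], [0.096, -0.995, -0.0], [0.001, 0.0, -1.0]]
wrist_force: [-1.2, -0.4, -1.2]
grip_width: 0.0208
grasp_force: 15.0
orange [252.6 242.1] [234 223  38  39] hold [ 0.5532 -0.0177  0.1258]
-15 [250.7 277.3]
0 [250.6 267.9]
15 [250.6 256.4]
30 [250.6 244.1]
time_s: 14.15
tool_pos: [0.5528, -0.0177, 0.1066]
tcp_rot: [[0.995, 0.096, 0.0], [0.096, -0.995, -0.0], [0.0, 0.0, -1.0]]
wrist_force: [0.9, -0.2, -0.9]
grip_width: 0.021
grasp_force: 4.0
orange [252.6 242.2] [234 223  38  39] hold [ 0.5528 -0.0177  0.1253]
-15 [250.7 277.2]
0 [250.6 267.7]
15 [250.6 256.3]
30 [250.6 244. ]
```

View pics/i.png

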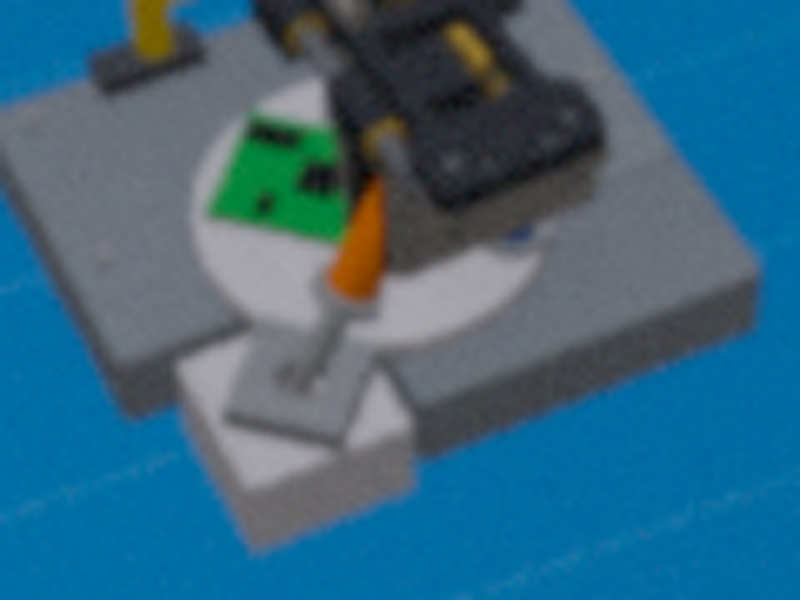

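The tip sits in the mouth of the lug hole (px 295,375) and the pin still leans. I'll swing the grip back about the tip.

```bash
python3 -m creep '[[-0.0042,0,-0.0018,0],[-0.0043,0,-0.0014,0],[-0.0044,0,-0.001,0],[-0.0045,0,-0.0008,0],[-0.0046,0,-0.0007,0],[0,0,0,0]]' - 6;  python3 lean.py
```

```text
time_s: 14.85
tool_pos: [0.5302, -0.0199, 0.1125]
tcp_rot: [[0.995, 0.095, -0.0], [0.095, -0.995, -0.0], [-0.0, 0.0, -1.0]]
wrist_force: [1.9, -0.5, -1.4]
grip_width: 0.0207
grasp_force: 6.0
orange [252.5 247.9] [234 229  38  38] hold [ 0.5303 -0.0199  0.131 ]
-15 [250.6 276.9]
0 [250.6 267.5]
15 [250.6 256.1]
30 [250.6 243.8]
```

```bash
cat > post.py <<'E'
from m import *
import pickle
def post(s,tag):
    f=s["frame"].astype(int);B,G,R=f[...,0],f[...,1],f[...,2]
    p=proj(s,[.612,.0075,.09]);x,y=[int(v) for v in p]
    m=np.zeros(B.shape,np.uint8);a=slice(y-14,y+15),slice(x-18,x+19)
    m[a]=((B>60)&(G<B*.55)&(R<B*.5))[a]
    ys,xs=np.nonzero(m);print(tag,"pred",p.round(1),"n",len(xs),"mean",xs.mean().round(2) if len(xs) else 0,ys.mean().round(2) if len(xs) else 0, "bbox",(xs.min(),xs.max(),ys.min(),ys.max()) if len(xs) else 0)
if __name__=="__main__":
    for fn,i in(("g.pkl",2),("e.pkl",2)):post(pickle.load(open(fn,"rb"))[i],fn)
    s=snap("side");post(s,"now");pickle.dump(s,open("n.pkl","wb"))
    w=snap("wrist");post(w,"wrist");pickle.dump(w,open("nw.pkl","wb"))
    for z in(-40,-43,-46,-50):print(z,proj(s,[.5705+.056*np.cos(np.radians(z)),.046+.056*np.sin(np.radians(z)),.09]).round(1))
E
python3 post.py
```

```text
g.pkl pred [266.6 195. ] n 0 mean 0 0 bbox 0
e.pkl pred [266.6 195. ] n 57 mean 266.46 197.58 bbox (np.int64(264), np.int64(268), np.int64(191), np.int64(204))
now pred [266.6 195. ] n 2 mean 267.5 204.0 bbox (np.int64(267), np.int64(268), np.int64(204), np.int64(204))
wrist pred [221.6 101.8] n 577 mean 219.32 99.93 bbox (np.int64(207), np.int64(236), np.int64(87), np.int64(114))
-40 [266.7 194.1]
-43 [266.4 195. ]
-46 [266.  195.8]
-50 [265.3 196.9]
```

Run:
```python
from h import *
import pickle
w=pickle.load(open("nw.pkl","rb"))
for z in (-40,-43,-46,-49,-52):
    q=[.5705+.056*np.cos(np.radians(z)),.046+.056*np.sin(np.radians(z))]
    print(z,proj(w,q+[.102]).round(1),proj(w,q+[.077]).round(1))
f=w["frame"].astype(int);B,G,R=f[...,0],f[...,1],f[...,2]
m=((B>60)&(G<B*.55)&(R<B*.5))
for y in range(84,120,3):
    xs=np.nonzero(m[y,195:250])[0]+195
    print(y,(xs.min(),xs.max(),len(xs)) if len(xs) else 0)
hsv=cv2.cvtColor(w["frame"],cv2.COLOR_BGR2HSV)
g=((hsv[...,0]>50)&(hsv[...,0]<75)&(hsv[...,1]>140)).astype(np.uint8)
n,l,st,c=cv2.connectedComponentsWithStats(g)
for i in 1+np.argsort(-st[1:,4])[:2]:
    cn,_=cv2.findContours((l==i).astype(np.uint8),0,2);r=cv2.minAreaRect(cn[0]);bx=cv2.boxPoints(r)
    print(st[i],[onz(w,*p,.062)[:2].round(4).tolist() for p in bx])
# earlier ref: board in e.pkl wrist (post at -42.9)
_,w0,_=pickle.load(open("e.pkl","rb"));hsv=cv2.cvtColor(w0["frame"],cv2.COLOR_BGR2HSV)
g=((hsv[...,0]>50)&(hsv[...,0]<75)&(hsv[...,1]>140)).astype(np.uint8)
n,l,st,c=cv2.connectedComponentsWithStats(g)
for i in 1+np.argsort(-st[1:,4])[:2]:
    cn,_=cv2.findContours((l==i).astype(np.uint8),0,2);r=cv2.minAreaRect(cn[0]);bx=cv2.boxPoints(r)
    print("ref",st[i],[onz(w0,*p,.062)[:2].round(4).tolist() for p in bx])
```

```text
-40 [215.6  98.7] [220.1  99.8]
-43 [218.9 102.3] [223.1 103. ]
-46 [222.1 106.1] [225.8 106.3]
-49 [225. 110.] [228.4 109.8]
-52 [227.7 114. ] [230.8 113.3]
84 0
87 (np.int64(214), np.int64(224), 11)
90 (np.int64(210), np.int64(229), 19)
93 (np.int64(208), np.int64(232), 24)
96 (np.int64(207), np.int64(231), 25)
99 (np.int64(207), np.int64(232), 26)
102 (np.int64(207), np.int64(236), 26)
105 (np.int64(208), np.int64(231), 24)
108 (np.int64(209), np.int64(230), 22)
111 (np.int64(212), np.int64(227), 16)
114 (np.int64(219), np.int64(220), 2)
117 0
[ 106  105  118  117 5228] [[0.5467, 0.1035], [0.6068, 0.0475], [0.572, 0.0068], [0.5059, 0.0628]]
[385 267  27  16 284] [[0.4824, -0.1454], [0.487, -0.1677], [0.4724, -0.1727], [0.4677, -0.15]]
ref [   0    0   73  112 2898] [[0.4425, 0.293], [0.5849, 0.2968], [0.5924, 0.262], [0.4476, 0.2547]]
ref [ 158  154   70   45 2121] [[0.5444, 0.1022], [0.6074, 0.0493], [0.5713, 0.0085], [0.5052, 0.0638]]
```

```bash
cat > ob.py <<'E'
from tip import *
import pickle
def ob(s,st):
    f=s["frame"];hsv=cv2.cvtColor(f,cv2.COLOR_BGR2HSV);H,S,V=cv2.split(hsv)
    m=((H>4)&(H<18)&(S>130)&(V>90)).astype(np.uint8);m[:, :190]=0;m[:,300:]=0;m[:150]=0;m[262:]=0
    n,l,q,c=cv2.connectedComponentsWithStats(m);i=1+np.argmax(q[1:,4]);ys,xs=np.nonzero(l==i)
    vx,vy,x0,y0=cv2.fitLine(np.stack([xs,ys],1).astype(np.float32),cv2.DIST_L2,0,.01,.01).ravel()
    yb=ys.max();xb=x0+vx/vy*(yb-y0);yt=ys.min();xt=x0+vx/vy*(yt-y0)
    a=plane(s,st,xb,yb);b=plane(s,st,xt,yt)
    r=np.array(b[1])-np.array(a[1])
    print("n",q[i,4],"bot px",(round(float(xb),1),int(yb)),"bottom (along tool x, up) from hold",np.round(a[1],4),"top",np.round(b[1],4),"lean",np.degrees(np.arctan2(r[0],r[1])).round(1),"bottom-hold lean",a[2].round(1))
if __name__=="__main__":
    ob(snap("side"),ctrl.read_state())
E
python3 - <<'E'
from ob import *
st=ctrl.read_state();ob(pickle.load(open("n.pkl","rb")),st)
# before the swing, from saved crop i.png is lossy; use in-air picture
_,_,s=pickle.load(open("g.pkl","rb"))
f=s["frame"].copy();st0=dict(st);st0["tool_pos"]=np.array([.5077,-.292,.2182])
hsv=cv2.cvtColor(f,cv2.COLOR_BGR2HSV);H,S,V=cv2.split(hsv)
m=((H>4)&(H<18)&(S>130)&(V>90));ys,xs=np.nonzero(m[:300]);print(xs[ys==ys.max()],ys.max(),plane(s,st0,xs[ys==ys.max()].mean(),ys.max()))
E
```

```text
n 66 bot px (237.0, 216) bottom (along tool x, up) from hold [-0.0096 -0.046 ] top [-0.0073  0.011 ] lean 2.3 bottom-hold lean 11.8
[275 276 277 278] 287 (array([ 0.49429042, -0.29328754,  0.1900183 ]), (np.float64(-0.013439720894784724), np.float64(-0.04688169138637918)), np.float64(15.996174158052089))
```

The tip climbed out of the shallow hole, while the turntable stayed put (post still near −42°). I'll pivot the pin against a fixed vertical wall instead, the base's far (+x) face.

```bash
python3 -m creep '[[0,0,-0.02,0],[0,0,-0.02,0],[0,0,-0.02,0],[0.036,0,0,0],[0.036,0,0,0],[0.036,0,0,0],[0.036,0,0,0],[0.036,0,0,0]]' - 15 >/dev/null
python3 -m creep '[[0.035,0,0,0],[0,0,0.03,0],[0,0,0.03,0],[0,0,0.02,0],[0,0,0.008,0],[0,0,0,0]]'; python3 lean.py|head -1
python3 - <<'E'
from ob import *
s=snap("side");w=snap("wrist");pickle.dump((s,w),open("o.pkl","wb"))
st=ctrl.read_state()
# clamp-free search window moved: whole right part
f=s["frame"];x,y=proj(s,st["tool_pos"]).astype(int);print(x,y)
# base far edge (top, z=.04) along y~0 from wrist image row profile: grey->blue
g=st["tool_pos"]
for yy in(-.03,-.045):
  pr=[]
  for X in np.arange(.66,.73,.004):
    u,v=proj(w,[X,yy,.04]);
    if 0<=int(v)<384 and 0<=int(u)<512: pr.append((round(X,3),w["frame"][int(v),int(u)].tolist()))
  print(yy,pr)
E
```

```text
time_s: 16.4
tool_pos: [0.7437, 0.0008, 0.0823]
tcp_rot: [[0.995, 0.096, -0.004], [0.096, -0.995, -0.0], [-0.004, -0.0, -1.0]]
wrist_force: [0.1, -0.4, -0.4]
grip_width: 0.0205
grasp_force: 15.0
orange [252.9 247.4] [234 230  38  37] hold [0.7448 0.0008 0.1027]
315 181
-0.03 [(np.float64(0.66), [59, 53, 55]), (np.float64(0.664), [58, 54, 58]), (np.float64(0.668), [76, 71, 74]), (np.float64(0.672), [69, 66, 70]), (np.float64(0.676), [63, 61, 65]), (np.float64(0.68), [75, 68, 70]), (np.float64(0.684), [69, 67, 72]), (np.float64(0.688), [48, 47, 52]), (np.float64(0.692), [43, 41, 46]), (np.float64(0.696), [49, 40, 42]), (np.float64(0.7), [49, 43, 42]), (np.float64(0.704), [64, 63, 64]), (np.float64(0.708), [70, 68, 70]), (np.float64(0.712), [84, 76, 81]), (np.float64(0.716), [80, 77, 78]), (np.float64(0.72), [79, 76, 76]), (np.float64(0.724), [82, 79, 76]), (np.float64(0.728), [86, 75, 74])]
-0.045 [(np.float64(0.66), [61, 59, 59]), (np.float64(0.664), [51, 51, 47]), (np.float64(0.668), [73, 71, 75]), (np.float64(0.672), [72, 71, 72]), (np.float64(0.676), [74, 74, 76]), (np.float64(0.68), [74, 73, 77]), (np.float64(0.684), [76, 78, 81]), (np.float64(0.688), [74, 76, 78]), (np.float64(0.692), [67, 60, 60]), (np.float64(0.696), [77, 69, 73]), (np.float64(0.7), [78, 73, 74]), (np.float64(0.704), [77, 74, 74]), (np.float64(0.708), [84, 77, 75]), (np.float64(0.712), [87, 79, 77]), (np.float64(0.716), [58, 63, 78]), (np.float64(0.72), [214, 142, 48]), (np.float64(0.724), [215, 140, 48]), (np.float64(0.728), [217, 138, 45])]
```

```bash
python3 -m creep '[[-0.006,0,0,0],[-0.006,0,0,0],[-0.004,0,0,0],[-0.004,0,0,0],[-0.004,0,0,0],[-0.004,0,0,0],[0,0,0,0]]' - 6; python3 lean.py
python3 -m creep '[[-0.003,0,0,0],[-0.003,0,0,0],[-0.003,0,0,0],[0,0,0,0]]'; python3 lean.py
```

```text
time_s: 17.25
tool_pos: [0.717, -0.0019, 0.0847]
tcp_rot: [[0.995, 0.096, 0.001], [0.096, -0.995, -0.0], [0.001, 0.0, -1.0]]
wrist_force: [0.8, 0.1, 0.0]
grip_width: 0.0209
grasp_force: 6.0
orange [254.  248.2] [234 232  38  37] hold [ 0.7171 -0.0019  0.1032]
-15 [250.5 276.9]
0 [250.5 267.5]
15 [250.5 256.1]
30 [250.5 243.8]
time_s: 17.7
tool_pos: [0.7075, -0.0028, 0.0842]
tcp_rot: [[0.995, 0.096, -0.001], [0.096, -0.995, -0.0], [-0.001, 0.0, -1.0]]
wrist_force: [0.5, 0.6, -0.9]
grip_width: 0.0209
grasp_force: 6.0
orange [255.7 250.6] [234 235  38  36] hold [ 0.7076 -0.0027  0.1029]
-15 [250.6 277.1]
0 [250.6 267.6]
15 [250.6 256.2]
30 [250.6 243.9]
```

Run:
```python
from h import *
s=snap("side");w=snap("wrist");st=ctrl.read_state();x,y=proj(s,st["tool_pos"]).astype(int);print(x,y)
o=np.zeros((600,800,3),np.uint8)
y0,x0=y-40,x-45
o[:,:400]=cv2.resize(s["frame"][y0:y0+90,x0:x0+60],(400,600),interpolation=cv2.INTER_CUBIC);print(x0,y0)
o[:450,400:]=cv2.resize(w["frame"][160:340,170:330],(400,450),interpolation=cv2.INTER_CUBIC)
cv2.imwrite("pics/j.png",o)
```

```text
302 187
257 147
```

View pics/j.png

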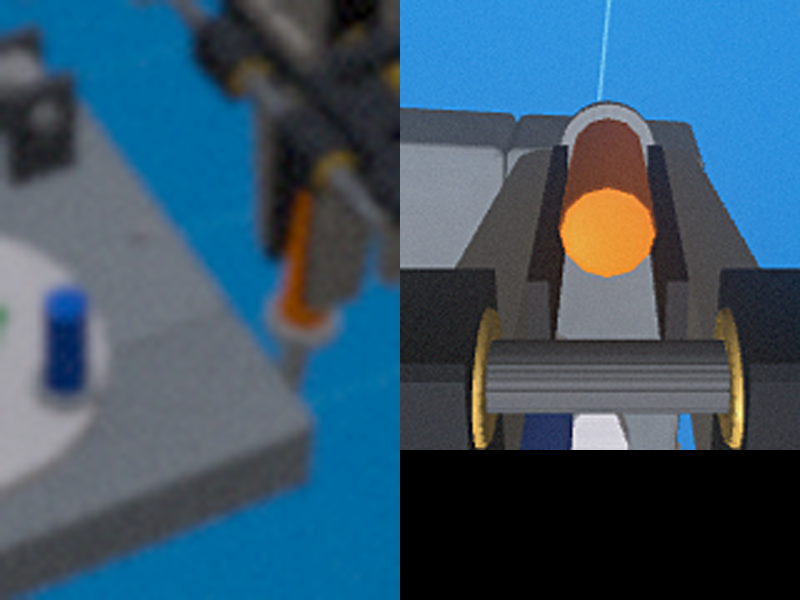

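The side crop shows the pin nearly upright behind the base's far edge. The wrist crop gives the handle top at px (253.2,252.8) and the collar centre at about (253.2,219.6), from which I can solve lean and slip.

```bash
cat > solve.py <<'E'
from h import *
from scipy.optimize import least_squares
def solve(top,col):
    w=snap("wrist");st=ctrl.read_state();R=st["tcp_rot"];g=st["tool_pos"]-R[:,2]*.0187
    def P(s,a): return proj(w,g+s*(R[:,0]*np.sin(a)-R[:,2]*np.cos(a)))[1]
    r=least_squares(lambda q:[P(q[0]*.01,q[1])-top,P(q[0]*.01-.065,q[1])-col],[2.3,.3]);a=r.x[1]
    L=.114-r.x[0]*.01
    print("top above hold mm",r.x[0]*10,"lean",np.degrees(a),"res",r.fun,"tip",g-L*(R[:,0]*np.sin(a)-R[:,2]*np.cos(a)),"hold",g)
def auto():
    w=snap("wrist");f=w["frame"];hsv=cv2.cvtColor(f,cv2.COLOR_BGR2HSV);H,S,V=cv2.split(hsv)
    m=((H>5)&(H<24)&(S>150)&(V>190)).astype(np.uint8);m[:,:225]=0;m[:,285:]=0;m[:200]=0;m[300:]=0
    n,l,q,c=cv2.connectedComponentsWithStats(m);i=1+np.argmax(q[1:,4]);print("bright top",q[i],c[i].round(1));return c[i][1]
if __name__=="__main__":
    import sys;auto();solve(float(sys.argv[1]),float(sys.argv[2]))
E
python3 solve.py 252.8 219.6
```

```text
bright top [ 234  235   38   36 1011] [252.5 252.4]
top above hold mm 10.31453284228537 lean 5.7220782547749955 res [3.69482223e-13 5.68434189e-14] tip [ 6.97361382e-01 -3.76219341e-03 -4.86113697e-04] hold [ 0.70774392 -0.0027644   0.10267339]
```

Run:
```python
from tip import *
w=snap("wrist");s=snap("side");st=ctrl.read_state();R=st["tcp_rot"];g=st["tool_pos"]-R[:,2]*.0187
K=w["camera_matrix"];print(K[0][0])
for h in(.0,.010,.017,.024,.03):
  for th in(0,6,12):
    a=np.radians(th);u=R[:,0]*np.sin(a)-R[:,2]*np.cos(a);X=g+h*u;Y=g+(h-.065)*u
    d=lambda X:(np.array(w["R"])@X+w["t"])[2]
    print(h,th,"top",proj(w,X).round(1)[1],"r",(K[0][0]*.0105/d(X)).round(1),"col",proj(w,Y).round(1)[1],"r",(K[0][0]*.014/d(Y)).round(1),"side col",proj(s,Y).round(1))
```

```text
277.5545817464652
0.0 0 top 245.8 r 17.4 col 208.5 r 16.9 side col [301.6 199.8]
0.0 6 top 245.8 r 17.4 col 216.3 r 16.8 side col [299.4 200.7]
0.0 12 top 245.8 r 17.4 col 224.3 r 16.7 side col [297.2 201.4]
0.01 0 top 254.2 r 18.4 col 212.9 r 17.6 side col [301.8 197.2]
0.01 6 top 252.5 r 18.5 col 219.8 r 17.5 side col [299.9 198. ]
0.01 12 top 250.7 r 18.5 col 226.8 r 17.5 side col [298.1 198.6]
0.017 0 top 260.6 r 19.2 col 216.2 r 18.2 side col [302.  195.4]
0.017 6 top 257.6 r 19.3 col 222.4 r 18.1 side col [300.3 196.1]
0.017 12 top 254.5 r 19.3 col 228.7 r 18.0 side col [298.7 196.6]
0.024 0 top 267.7 r 20.1 col 219.7 r 18.8 side col [302.1 193.6]
0.024 6 top 263.3 r 20.2 col 225.1 r 18.7 side col [300.7 194.2]
0.024 12 top 258.7 r 20.3 col 230.7 r 18.6 side col [299.3 194.6]
0.03 0 top 274.3 r 21.0 col 222.9 r 19.3 side col [302.3 192. ]
0.03 6 top 268.6 r 21.1 col 227.6 r 19.2 side col [301.1 192.5]
0.03 12 top 262.6 r 21.1 col 232.5 r 19.2 side col [299.9 192.9]
```

```bash
python3 -m creep '[[0,0,-0.004,0],[-0.003,0,0,0],[-0.003,0,0,0],[-0.003,0,0,0],[0,0,0,0]]'; python3 lean.py|head -1
python3 - <<'E'
from h import *
w=snap("wrist");f=w["frame"]
# collar far rim: column profile through handle centre
for x in(250,253,256): print([int(v) for v in cv2.cvtColor(f,cv2.COLOR_BGR2GRAY)[190:236,x]])
E
```

```text
time_s: 18.55
tool_pos: [0.6987, -0.0037, 0.0885]
tcp_rot: [[0.995, 0.096, -0.0], [0.096, -0.995, -0.0], [-0.0, 0.0, -1.0]]
wrist_force: [1.7, -0.5, -0.5]
grip_width: 0.0208
grasp_force: 6.0
orange [256.1 253.4] [234 233  38  39] hold [ 0.6988 -0.0037  0.1071]
[148, 140, 102, 71, 78, 94, 160, 154, 151, 153, 154, 165, 70, 81, 80, 81, 84, 82, 82, 82, 82, 83, 81, 84, 87, 79, 83, 79, 81, 79, 84, 80, 82, 83, 83, 79, 77, 81, 84, 79, 80, 78, 83, 82, 80, 79]
[128, 119, 74, 81, 81, 119, 163, 159, 156, 152, 160, 100, 72, 82, 84, 86, 86, 82, 79, 82, 86, 79, 79, 84, 81, 86, 81, 82, 81, 83, 83, 83, 86, 83, 84, 80, 84, 79, 81, 86, 88, 85, 82, 81, 82, 80]
[124, 131, 113, 80, 79, 99, 163, 155, 150, 151, 153, 160, 94, 78, 80, 80, 85, 83, 84, 85, 87, 81, 80, 85, 82, 87, 85, 86, 77, 82, 80, 83, 84, 82, 85, 77, 83, 84, 81, 84, 79, 84, 82, 83, 81, 80]
```

```bash
python3 solve.py 252.0 214
python3 - <<'E'
from h import *
w=snap("wrist");st=ctrl.read_state();R=st["tcp_rot"];g=st["tool_pos"]-R[:,2]*.0187
for h in(.006,.010,.014,.018):
  for th in(-6,0,6,12):
    a=np.radians(th);u=R[:,0]*np.sin(a)-R[:,2]*np.cos(a);v=R[:,0]*np.cos(a)+R[:,2]*np.sin(a)
    print(h,th,[proj(w,X)[1].round(1) for X in(g+h*u-.0105*v,g+h*u+.0105*v,g+(h-.065)*u+.0105*v,g+(h-.065)*u+.014*v)])
E
```

```text
bright top [234 239  38  33 952] [252.5 254.9]
top above hold mm 8.00546007289575 lean 1.7130021679022776 res [-1.70530257e-13 -2.84217094e-14] tip [ 0.69566165 -0.00399441  0.00084914] hold [ 0.69887887 -0.00367498  0.10679436]
0.006 -6 [np.float64(266.4), np.float64(236.2), np.float64(192.0), np.float64(187.9)]
0.006 0 [np.float64(266.6), np.float64(234.3), np.float64(198.8), np.float64(194.6)]
0.006 6 [np.float64(266.5), np.float64(232.5), np.float64(205.8), np.float64(201.6)]
0.006 12 [np.float64(266.3), np.float64(230.9), np.float64(213.0), np.float64(208.8)]
0.01 -6 [np.float64(270.7), np.float64(240.0), np.float64(194.0), np.float64(189.8)]
0.01 0 [np.float64(270.3), np.float64(237.4), np.float64(200.4), np.float64(196.1)]
0.01 6 [np.float64(269.7), np.float64(234.9), np.float64(207.0), np.float64(202.7)]
0.01 12 [np.float64(268.7), np.float64(232.5), np.float64(213.8), np.float64(209.5)]
0.014 -6 [np.float64(275.3), np.float64(244.1), np.float64(196.1), np.float64(191.8)]
0.014 0 [np.float64(274.3), np.float64(240.7), np.float64(202.0), np.float64(197.7)]
0.014 6 [np.float64(273.0), np.float64(237.3), np.float64(208.3), np.float64(203.9)]
0.014 12 [np.float64(271.3), np.float64(234.2), np.float64(214.7), np.float64(210.3)]
0.018 -6 [np.float64(280.0), np.float64(248.3), np.float64(198.2), np.float64(193.9)]
0.018 0 [np.float64(278.4), np.float64(244.1), np.float64(203.8), np.float64(199.4)]
0.018 6 [np.float64(276.4), np.float64(240.0), np.float64(209.5), np.float64(205.1)]
0.018 12 [np.float64(274.0), np.float64(235.9), np.float64(215.5), np.float64(211.0)]
```

The pin is now upright (lean about 1°), with its top about 11 mm above the hold point. I'll firm the grip, lift, and go over the hole.

```bash
python3 -m creep '[[0,0,0,0],[0.001,0,0,0],[0,0,-0.03,0],[0,0,-0.03,0],[0,0,-0.03,0],[0,0,-0.03,0]]' - 25 >/dev/null
python3 -m creep '[[-0.0236,0,0,0],[-0.0236,0,0,0],[-0.0236,0,0,0],[-0.0236,0,0,0],[-0.0236,0,0,0],[-0.0236,0,0,0],[-0.0236,0,0,0],[-0.0236,0,0,0]]' >/dev/null
python3 -m creep '[[0,0,0.03,0],[0,0,0.025,0],[0,0,0,0],[0,0,0,0]]'
python3 lean.py|head -1
python3 - <<'E'
from ob import *
from post import post
s=snap("side");w=snap("wrist");t=snap("top");pickle.dump((s,w,t),open("p.pkl","wb"));post(w,"wrist");
for z in (-40,-42,-44):
    print(z,proj(w,[.5705+.056*np.cos(np.radians(z)),.046+.056*np.sin(np.radians(z)),.102]).round(1))
st=ctrl.read_state();R=st["tcp_rot"];g=st["tool_pos"]-R[:,2]*.0187
print("tip pred side px",proj(s,g+R[:,2]*.103),"lug hole px",proj(s,[.5115,-.0215,.052]))
f=cv2.cvtColor(s["frame"],cv2.COLOR_BGR2GRAY);print(f[205:240:1,222:250:1])
E
```

```text
time_s: 20.6
tool_pos: [0.5122, -0.0214, 0.1535]
tcp_rot: [[0.995, 0.096, -0.001], [0.096, -0.995, 0.0], [-0.001, -0.0, -1.0]]
wrist_force: [0.7, 0.4, -1.2]
grip_width: 0.0207
grasp_force: 25.0
orange [253.6 254.7] [234 237  38  35] hold [ 0.5129 -0.0214  0.1729]
wrist pred [226.8  80.4] n 409 mean 225.83 78.22 bbox (np.int64(215), np.int64(239), np.int64(67), np.int64(90))
-40 [222.2  76.5]
-42 [224.   78.5]
-44 [225.8  80.6]
tip pred side px [234.50556151 221.02619577] lug hole px [234.16437961 225.91587855]
[[165 163 164 162 161 163 159 146 125 109  91  78  70  66  64  75  92 107
  113 102  88  83  76  76  81  83  85  86]
 [164 165 164 165 164 163 161 147 124 112 102  94  89  84  86  93 104 111
  112 105 103  96  92  85  84  85  85  83]
 [164 166 165 164 165 163 163 153 128 114 111 106 103 103 107 109 116 114
  122 131 133 124 115 111 107 101  97  85]
 [165 165 166 165 165 164 166 159 144 123 110 103 104 105 104 101 105 123
  140 155 158 155 147 143 137 129 117 104]
 [162 165 166 166 165 165 166 164 155 146 130 106  89  87  89  90 113 140
  157 162 166 165 163 162 156 153 147 141]
[... 2811 characters left out ...]
145 147 141 134 127 116 103  93  92  88  89  91  97 102 102 105 112 114
  110 112 141 157 163 163 161 157 152 146]
 [139 152 157 156 156 149 139 134 129 117 108  98  93  91  88  89  92  95
   97 115 147 158 160 155 147 140 129 123]
 [126 149 161 162 161 164 160 158 154 149 145 136 128 118 107  97  93  86
   95 122 145 150 146 136 127 116 108 108]
 [116 138 153 161 162 164 164 165 162 162 162 159 154 149 144 133 124 110
  106 122 131 129 123 115 107 104 105 104]
 [113 124 143 156 163 164 165 166 164 164 164 165 163 160 158 149 136 124
  116 116 114 110 106 107 105 106 102 106]
 [108 113 129 150 160 164 165 166 163 164 163 163 162 158 149 137 127 116
  110 107 107 103 106 103 106 106 107 105]]
```

Run:
```python
from tip import *
import pickle
s,w,t=pickle.load(open("p.pkl","rb"));f=cv2.cvtColor(w["frame"],cv2.COLOR_BGR2GRAY)
for x in(250,253,256): print([int(v) for v in f[188:212,x]])
st=ctrl.read_state();R=st["tcp_rot"];g=st["tool_pos"]-R[:,2]*.0187
for h in(.008,.012,.016):
  for th in(-6,-3,0,3):
    a=np.radians(th);u=R[:,0]*np.sin(a)-R[:,2]*np.cos(a);v=R[:,0]*np.cos(a)+R[:,2]*np.sin(a)
    print(h,th,[proj(w,X)[1].round(1) for X in(g+h*u-.0105*v,g+h*u+.0105*v,g+(h-.065)*u+.0105*v,g+(h-.065)*u+.014*v)],"side tip",proj(s,g+(h-.114)*u).round(1),"side collar",proj(s,g+(h-.07)*u).round(1))
```

```text
[114, 113, 112, 92, 78, 82, 76, 157, 150, 149, 142, 147, 152, 93, 79, 83, 79, 85, 83, 85, 82, 83, 83, 81]
[112, 111, 106, 81, 87, 90, 94, 158, 150, 150, 149, 153, 127, 75, 86, 84, 84, 86, 83, 83, 81, 83, 80, 83]
[103, 103, 103, 95, 80, 83, 79, 157, 148, 147, 146, 145, 153, 95, 76, 88, 86, 86, 83, 85, 86, 87, 82, 85]
0.008 -6 [np.float64(268.7), np.float64(238.3), np.float64(193.1), np.float64(189.0)] side tip [238.6 219.9] side collar [236.1 209. ]
0.008 -3 [np.float64(268.7), np.float64(237.1), np.float64(196.4), np.float64(192.2)] side tip [236.6 220.9] side collar [234.9 209.6]
0.008 0 [np.float64(268.6), np.float64(236.0), np.float64(199.7), np.float64(195.5)] side tip [234.6 221.8] side collar [233.7 210.1]
0.008 3 [np.float64(268.5), np.float64(234.9), np.float64(203.1), np.float64(198.9)] side tip [232.5 222.7] side collar [232.5 210.6]
0.012 -6 [np.float64(273.2), np.float64(242.2), np.float64(195.2), np.float64(191.0)] side tip [238.4 218.9] side collar [235.9 208. ]
0.012 -3 [np.float64(272.9), np.float64(240.7), np.float64(198.2), np.float64(194.0)] side tip [236.4 219.9] side collar [234.8 208.5]
0.012 0 [np.float64(272.5), np.float64(239.2), np.float64(201.4), np.float64(197.1)] side tip [234.5 220.8] side collar [233.6 209. ]
0.012 3 [np.float64(272.0), np.float64(237.8), np.float64(204.5), np.float64(200.2)] side tip [232.5 221.6] side collar [232.5 209.5]
0.016 -6 [np.float64(277.8), np.float64(246.4), np.float64(197.3), np.float64(193.0)] side tip [238.2 217.9] side collar [235.7 206.9]
0.016 -3 [np.float64(277.2), np.float64(244.5), np.float64(200.1), np.float64(195.8)] side tip [236.3 218.9] side collar [234.6 207.5]
0.016 0 [np.float64(276.6), np.float64(242.6), np.float64(203.0), np.float64(198.7)] side tip [234.4 219.7] side collar [233.5 207.9]
0.016 3 [np.float64(275.8), np.float64(240.7), np.float64(206.0), np.float64(201.6)] side tip [232.5 220.5] side collar [232.5 208.4]
```

Lean is about −1.5° and the tip is about 2 mm far in x, so I'll correct that and lower while watching the force.

```bash
python3 -m creep '[[-0.002,0,0.005,0],[0,0,0.006,0],[0,0,0.006,0],[0,0,0.006,0],[0,0,0.006,0],[0,0,0.004,0],[0,0,0,0]]';python3 -m creep '[[0,0,0.005,0],[0,0,0.005,0],[0,0,0.005,0],[0,0,0.004,0],[0,0,0,0]]'; python3 lean.py|head -1
```

```text
time_s: 21.5
tool_pos: [0.5097, -0.0217, 0.1195]
tcp_rot: [[0.995, 0.096, -0.001], [0.096, -0.995, 0.0], [-0.001, -0.0, -1.0]]
wrist_force: [-0.7, 0.1, -1.5]
grip_width: 0.0204
grasp_force: 25.0
time_s: 22.0
tool_pos: [0.5089, -0.0214, 0.1002]
tcp_rot: [[0.995, 0.096, -0.003], [0.096, -0.995, 0.0], [-0.003, -0.001, -1.0]]
wrist_force: [-2.2, 1.3, -1.6]
grip_width: 0.0209
grasp_force: 25.0
orange [253.3 254.2] [234 237  38  35] hold [ 0.509  -0.0215  0.1191]
```

```bash
python3 -m creep '[[0,0,0.003,0],[0,0,0.002,0],[0,0,0.002,0],[0,0,0,0]]';python3 -m creep '[[0,0,0.002,0],[0,0,0.0015,0],[0,0,0,0]]';python3 -m creep '[[0,0,0.0015,0],[0,0,0.001,0],[0,0,0,0]]'; python3 lean.py|head -1
```

```text
time_s: 22.45
tool_pos: [0.5091, -0.0213, 0.0938]
tcp_rot: [[0.995, 0.096, -0.002], [0.096, -0.995, 0.0], [-0.002, -0.001, -1.0]]
wrist_force: [-3.9, 1.9, 0.5]
grip_width: 0.0206
grasp_force: 25.0
time_s: 22.75
tool_pos: [0.5091, -0.0213, 0.0905]
tcp_rot: [[0.995, 0.096, -0.002], [0.096, -0.995, 0.0], [-0.002, -0.001, -1.0]]
wrist_force: [-4.7, 2.7, 1.1]
grip_width: 0.0204
grasp_force: 25.0
time_s: 23.05
tool_pos: [0.5091, -0.0212, 0.088]
tcp_rot: [[0.995, 0.096, -0.002], [0.096, -0.995, 0.0], [-0.002, -0.001, -1.0]]
wrist_force: [-4.5, 2.1, 1.1]
grip_width: 0.0208
grasp_force: 25.0
orange [253.1 254.3] [234 237  38  35] hold [ 0.5091 -0.0213  0.1067]
```

```bash
for i in 1; do python3 -m creep '[[0,0,0.0015,0],[0,0,0.001,0],[0,0,0,0]]'|grep -E "tool_pos|wrist"; python3 -m creep '[[0,0,0.0015,0],[0,0,0.001,0],[0,0,0,0]]'|grep -E "tool_pos|wrist";done; python3 lean.py|head -1
python3 - <<'E'
from h import *
w=snap("wrist");f=cv2.cvtColor(w["frame"],cv2.COLOR_BGR2GRAY);print([int(v) for v in f[180:212,253]])
E
```

```text
tool_pos: [0.509, -0.0212, 0.0855]
wrist_force: [-6.4, 2.3, 0.9]
tool_pos: [0.509, -0.0213, 0.083]
wrist_force: [-5.0, 2.6, 1.1]
orange [253.2 254.2] [234 237  38  35] hold [ 0.509  -0.0212  0.1017]
[142, 142, 144, 141, 144, 144, 146, 145, 144, 140, 139, 148, 149, 98, 73, 133, 144, 147, 144, 145, 151, 91, 80, 81, 86, 83, 80, 80, 85, 79, 75, 80]
```

```bash
python3 -m creep '[[0.001,0.0005,0.001,0],[0,0,0.001,0],[0,0,0,0]]'|grep -E "tool_pos|wrist"; python3 -m creep '[[0,0,0.001,0],[0,0,0.001,0],[0,0,0,0]]'|grep -E "tool_pos|wrist"; python3 lean.py|head -1
```

```text
tool_pos: [0.5099, -0.0214, 0.081]
wrist_force: [-5.3, 4.0, 1.9]
tool_pos: [0.5107, -0.0213, 0.0804]
wrist_force: [-8.8, 3.3, 12.4]
orange [253.3 254.5] [234 238  38  34] hold [ 0.5107 -0.0214  0.0991]
```

```bash
python3 -m creep '[[0,0,0.001,0],[0,0,0.001,0],[0,0,0,0]]'|grep -E "tool_pos|wrist"; python3 -m creep '[[0,0,0.001,0],[0,0,0.001,0],[0,0,0,0]]'|grep -E "tool_pos|wrist"; python3 lean.py|head -1
```

```text
tool_pos: [0.5124, -0.0214, 0.08]
wrist_force: [-9.3, 2.4, 22.9]
tool_pos: [0.5141, -0.0213, 0.0792]
wrist_force: [-8.7, 2.8, 28.3]
orange [253.4 256.6] [234 240  38  35] hold [ 0.514  -0.0213  0.0979]
```

The pin is seated: 28 N pushing back, with the hold point at 47 mm above the lug as predicted. I'll release, rise, and move over the lever handle with fingers shut.

```bash
python3 -m creep '[[0,0,-0.001,0],[0,0,0,0],[0,0,0,0],[0,0,0,0],[0,0,-0.03,0],[0,0,-0.035,0],[0,0,-0.035,0],[0,0,-0.035,0]]' 60
python3 -m creep '[[0,0,0,0]]' 0 20 >/dev/null
python3 -m creep '[[0.0035,-0.0261,0,0],[0.0035,-0.0261,0,0],[0.0035,-0.0261,0,0],[0.0035,-0.0261,0,0],[0.0035,-0.0261,0,0],[0.0035,-0.0261,0,0],[0,0,0,0]]'
python3 - <<'E'
from m import *
import pickle
s=snap("side");t=snap("top");w=snap("wrist");pickle.dump((s,t,w),open("q.pkl","wb"))
for n,i in(("side",s),("wrist",w)):
    b,_,_=blob(i["frame"],"orange");print(n,[(int(a),c.tolist(),q.tolist()) for a,c,q in b[:3]])
    for X in([.5115,-.0215,.122],[.5115,-.0215,.09],[.5115,-.0215,.057]):print(proj(i,X).round(1))
b,_,_=blob(w["frame"],"red");print([(int(a),c.tolist(),q.tolist()) for a,c,q in b[:2]],proj(w,[.521,.137,.178]),proj(w,[.547,.138,.16]),proj(w,[.495,.136,.196]))
E
```

```text
time_s: 25.9
tool_pos: [0.5111, -0.0223, 0.2122]
tcp_rot: [[0.995, 0.096, -0.0], [0.096, -0.995, 0.0], [-0.0, -0.0, -1.0]]
wrist_force: [0.4, 0.9, -0.4]
grip_width: 0.0555
grasp_force: 0.0
time_s: 26.7
tool_pos: [0.5163, 0.1398, 0.2101]
tcp_rot: [[0.995, 0.101, -0.001], [0.101, -0.995, 0.002], [-0.001, -0.002, -1.0]]
wrist_force: [0.1, 1.0, 0.1]
grip_width: 0.0002
grasp_force: 0.0
side [(7, [233.7, 210.7], [231, 210, 6, 2]), (1, [211.0, 144.0], [211, 144, 1, 1]), (1, [201.0, 149.0], [201, 149, 1, 1])]
[232.8 207.4]
[233.5 216.1]
[234.1 224.6]
wrist [(292, [407.8, 210.2], [395, 196, 23, 24]), (3, [387.0, 207.0], [386, 206, 3, 3]), (1, [380.0, 202.0], [380, 202, 1, 1])]
[408.4 213. ]
[392.8 202.5]
[379.7 193.6]
[(1724, [250.9, 194.1], [232, 168, 37, 55]), (48, [84.8, 223.1], [81, 220, 9, 7])] [250.12290092 209.51019049] [252.08467906 171.66103234] [247.97131192 251.02142496]
```

The pin top is at wrist px (408,210) against (408,213) predicted when home, and the lever handle is centred under the tool. Pressing.

```bash
python3 -m creep '[[0.004,0.0025,0.014,0],[0,0,0.013,0],[-0.0075,0,0.013,0],[-0.0075,0,0.013,0],[-0.0055,0,0.0143,0],[-0.0055,0,0.0143,0],[0,0,0,0]]'
python3 -m creep '[[-0.0035,0,0.015,0],[-0.0035,0,0.015,0],[-0.0005,0,0.0075,0],[-0.0005,0,0.0075,0],[0,0,0.005,0],[0,0,0.004,0],[0,0,0,0]]'
```

```text
time_s: 27.55
tool_pos: [0.4953, 0.1307, 0.1284]
tcp_rot: [[0.995, 0.095, -0.0], [0.095, -0.995, 0.0], [-0.0, -0.0, -1.0]]
wrist_force: [-0.1, 0.8, 7.9]
grip_width: 0.0006
grasp_force: 3.7
time_s: 28.25
tool_pos: [0.4883, 0.1306, 0.076]
tcp_rot: [[0.995, 0.095, 0.001], [0.095, -0.995, 0.001], [0.001, -0.0, -1.0]]
wrist_force: [-2.3, 1.4, 11.6]
grip_width: 0.0005
grasp_force: 5.5
```

```bash
python3 -m creep '[[0,0,0.002,0],[0,0,0.002,0],[0,0,0,0],[0,0,0,0]]'|grep -E "tool|wrist"
python3 -m creep '[[0,0,-0.004,0],[0,0,-0.006,0],[0,0,-0.01,0],[0,0,0,0]]'|grep -E "tool|wrist"
```

```text
tool_pos: [0.4884, 0.1306, 0.0744]
wrist_force: [-7.2, -0.9, 29.0]
tool_pos: [0.488, 0.1299, 0.0922]
wrist_force: [0.2, -0.4, 0.1]
```

```bash
python3 -m creep '[[0,0,-0.03,0],[0,0,-0.04,0],[0,0,-0.04,0],[0,0,-0.04,0],[-0.03,-0.02,0,0],[-0.03,-0.02,0,0],[-0.03,-0.02,0,0],[0,0,0,0]]'|grep -E "time|tool|wrist"
python3 - <<'E'
from m import *
import pickle
s=snap("side");w=snap("wrist");t=snap("top")
b,_,_=blob(s["frame"],"red",(150,100,260,230));print("side red",[(int(a),c.tolist(),q.tolist()) for a,c,q in b[:2]],"caught pred",proj(s,[.487,.134,.08]),"raised",proj(s,[.521,.137,.174]))
b,_,_=blob(w["frame"],"red");print("wrist red",[(int(a),c.tolist(),q.tolist()) for a,c,q in b[:2]],"caught",proj(w,[.487,.134,.083]),"raised",proj(w,[.521,.137,.178]))
for n,i,bx in(("side",s,(210,180,260,250)),("top",t,(240,190,290,240)),("wrist",w,(270,0,511,330))):
    b,_,_=blob(i["frame"],"orange",bx);print(n,"orange",[(int(a),c.tolist(),q.tolist()) for a,c,q in b[:1]],[proj(i,[.5105,-.021,z]).round(1).tolist() for z in(.122,.057)])
b1=blob(s["frame"],"orange",(210,180,260,250))[0];b2=blob(t["frame"],"orange",(240,190,290,240))[0]
if b1 and b2:print(two(s,b1[0][1],t,b2[0][1]))
E
```

```text
time_s: 29.85
tool_pos: [0.3884, 0.1829, 0.241]
wrist_force: [0.8, 0.2, 0.5]
side red [(201, [203.5, 179.3], [192, 172, 24, 15]), (33, [258.5, 134.7], [258, 126, 2, 18])] caught pred [202.45608399 179.23169291] raised [211.50619144 148.01206777]
wrist red [(1438, [300.8, 93.5], [287, 64, 29, 60]), (55, [127.9, 126.3], [124, 123, 9, 8])] caught [302.26233767  97.72541851] raised [326.46565384  46.02246852]
side orange [(8, [234.0, 210.5], [231, 209, 6, 3])] [[232.4, 207.4], [233.6, 224.6]]
top orange [(32, [262.5, 214.5], [260, 212, 6, 6])] [[262.8, 215.5], [262.3, 215.9]]
wrist orange [(692, [452.4, 88.4], [423, 74, 57, 24])] [[469.1, 87.5], [428.7, 91.3]]
(array([ 0.51370479, -0.02061609,  0.10852593]), np.float64(0.000846011566062553))
```

```bash
python3 -c "
from bench import ctrl
print(ctrl.job_done())"
```

```text
the job is handed in; nothing more can be done
None
```

I handed the job in at about 30 s: the lug hole is over the base hole, the orange pin is seated to its collar, and the lever is held down by its catch. I checked these final states by measuring the camera images and did not view a last picture.

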